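Prop the sprung catch and unload the chip carrier

ROBOT

A 7-joint arm with a two-finger parallel gripper is mounted at the origin on the work surface. World frame = base frame: x ahead of the robot, y to its left, z up, the work surface at z = 0. Lengths are in m, angles in rad, forces in N, time in s.
With the tool pointing down it reaches from about 0.425 to 0.925 m from the base axis. Payload 6.8 kg.
Tool frame: the origin (TCP) lies on the front face of the gripper's body, between the roots of the fingers; the fingertips stand 73 mm ahead of it and the grasp point (between the pads) lies 54 mm ahead of it (bot.finger_overhang is the z of the fingertips in the tool frame, in m); z points along the fingers, y is the line along which they close (so a half turn about z gives the same grasp; the last joint's range is limited). The gripper opens to 85 mm and grips with 20 to 120 N. Pads are 22 mm wide; open, the fingers measure 114 mm over their backs; the gripper's body (76 mm by 85 mm) begins 54 mm behind the grasp point. The pads swing forward as they close: fully open they stand 13 mm farther back than shut.
Start: joints at [-1.458, 0.477, 0.022, 1.555, -0.011, 1.109, -0.083], TCP at [0.148, 0.659, 0.304] pointing down, gripper open.
Joint ranges: [-2.96, 2.96], [-0.34, 2.1], [-1.41, 1.46], [0.24, 2.44], [-1.37, 4.51], [0.17, 1.92], [-2.96, 2.96]. Speed limits (rad/s): [2.39, 2.39, 3.14, 3.14, 3.14, 3.14, 3.14].

INTERFACE

Orientations are given as a unit quaternion [w, x, y, z].
In Python, from station import bot gives the robot as it stands.
- The arm moves only by the tool servo_tool, never from a script. Its argument "motion" is one flat list of numbers, 7 for each row, row after row: the shift along the tool's x, y, z as a fraction of full scale, then the turn, a rotation vector about the tool's x, y, z as a fraction of full scale, then the closure, from 0 (fully open) to 1 (shut). In form: [tx, ty, tz, ax, ay, az, gripper, tx, ty, tz, ax, ay, az, gripper, ...]. A call has 1 to 5 rows; each row shifts and turns the commanded pose from where the row before left it, along the tool's axes as they then stand; what a row does not reach is not made up. Full scale, the value 1, is 0.02 m for a shift and 0.15 rad for a turn. A row lasts 1/8 s, in which the tool goes at most 62.5 mm and 10.7 degrees, less where a joint would pass 70% of its speed; a pose out of reach is approached as far as the arm can. A call with a number of a shift or a turn outside -1 to 1 is refused whole. A call with a gripper value outside its range is refused whole. The fingers move at their own pace and stop on an object; "grip_force" is the grip in N (left out, the last holds). Time passes only in rows, so rows that do not move let the fingers close. It gives the time, the measured TCP pose, the force, the opening and the grip force at its end, in the units of the state.
- bot.get_obs(): the state, without advancing time (a new reading comes with each control period).
- bot.read_camera(name): name is "side" or "top"; returns the picture (480x640x3 uint8, red, green, blue); there is no depth.
- bot.get_calibration(name): a dict with "mtx" (3x3 intrinsics, pixels), "rvec" (rotation vector, rad) and "tvec" (3), from world to camera coordinates, as OpenCV has them. Camera axes: x right, y down, z forward; pixel columns grow to the right and rows downward; lengths in m; the calibration is good to about 2 mm. A picture is of the moment at which its call begins. get_calibration takes no time and is no camera call.
- bot.hand_in(): hands the job in; it is judged then, once.
Trained networks look in the newest picture that a camera, given by its name, has taken for a name from the list of things; names that differ only in an ending like _2 or _b are one class to them, and where a whole thing is asked for, a point or a joint stands for the part that bears it (a point fixed in the world has none). Each returns a list of dicts, best first, with "p" (0 to 1); they miss things now and then, are a little off and sometimes report something else, mostly with a low value. They report only what shows in the picture. A call takes as long as a camera call. They do not tell look-alikes from the thing itself.
- bot.boxes_of(camera, name): "uv" ([column, row] in pixels, amid what is visible of it).
The state is a dict: "t": time; "q": joint angles; "joint_vel": joint speeds; "joint_torque": joint torques, N m; "eef_pos": TCP position; "tool_rot": TCP orientation; "contact_force": force on the tool from outside, world axes, zero at the start; "torque": the same for the moment, N m; "gripper_width": opening from 0.0 (shut) to 1.0 (fully open); "grasp_force": force on a finger pad.
Only numpy, scipy, OpenCV 4.12 (cv2) and the standard library are available. Lean on these libraries where they do the work, as an engineer would, in place of code of your own. Each camera call takes 0.05 s, during which the arm holds its last target. There are 200 camera calls.

TASK

The chip carrier on the slanted fixture is held down by a sprung catch that springs back as soon as you let go. Take the tapered steel wedge from the tool rack, push it fully down between the catch's pin and the fixed stop block so that the catch stays open by itself, then lift the carrier out and set it flat in the empty tray. Leave the catch wedged open for the next carrier and do not disturb anything else on the bench.

Things in the scene. Friction and masses are not known exactly. Their poses are not given: they have to be found in the camera images.
- deck: Slanted black deck (x -80..55, y -48..94 mm) of the fixture, fixed, tilted 30 degrees. Origin on its top face at the centre of the carrier's pocket, 85 mm above the bench. x uphill, y towards the catch, z square out of the deck: 30 degrees off vertical, leaning downhill. Pocket 63 x 53 mm inside, walls 6 thick, 8 high. Wedge and carrier go in and out along this z, the tool tilted with it.
- catch (a joint): Sprung steel catch: lever (13..19 mm above the deck) turning about the deck's z through deck x -15, y 53 mm. 0 = shut; positive opens (counter-clockwise seen from above), to 0.7 rad. The spring always pulls it shut, 0.05 N m at 0, 0.11 at 0.46 rad. Above 0.36 rad it is clear of the carrier; with the wedge fully in it stands at about 0.46.
- nose (a point): Inner end of the catch's nose, which reaches over the carrier's edge when shut: then deck x 23, y 17, z 16 mm; nose 14 mm wide, 6 thick.
- pin_top (a point): Rounded top of the round upright pin, 8 mm across, on the catch's tail. Shut: deck x -51, y 53, z 58 mm. Opening the catch moves the pin to -y; the wedge pushes it 16 mm.
- stop_face (a point): Top edge of the stop block's flat face (square to the deck's y, facing the pin): deck x -51, y 66, z 54 mm. The fixed aluminium block fills deck x -71..-31, y 66..82, z 0..54 mm.
- gap (a point): Middle of the gap between the shut catch's pin and the stop block, 9 mm wide (deck y 57..66), level with the block's top: deck x -51, y 61.5, z 54 mm. The wedge is pushed down here along the deck's -z, axes parallel to the deck's, flat face against the stop block, until its bottom end meets the deck (its origin then at deck x -51, y 53.5, z 0).
- prop: Steel wedge, 0.11 kg, hanging tip down in the rack. Origin at its bottom end, mid thickness; z up. Blade 24 mm wide (x). Its +y face is flat (y 12.5); the bottom end is 4 mm thick (y 8.5..12.5), and the -y face slopes out to the full 25 mm (y -12.5..12.5) at z 45, then parallel to z 60. T-head z 60..70, 48 (x) x 25 (y) mm, hangs on the rails; square grip 18 x 18 mm, z 70..104.
- prop_grip (a point): Middle of the wedge's square grip (18 x 18 mm): 87 mm above its bottom end.
- carrier: Aluminium chip carrier lying in the deck's pocket, axes parallel to the deck's: plate 60 (x) x 50 (y) x 12 mm with an upright rib in the middle, 14 (x) x 28 (y) mm, z 12 to 54 mm. Origin at the centre of the underside, z up through the rib. About 0.16 kg. Either way round is fine in the tray.
- rib (a point): Middle of the carrier's rib, 42 mm above its underside.
- rest_b: The empty tray: black, open, low; outside 84 (x) x 74 (y) x 10 mm, walls 4 mm, floor 4 mm thick (inside 76 x 66 mm). Origin at the centre of the underside, z up. It and the other, identical tray swap places.
- rest_a: The identical tray that holds the spare carrier; leave alone.
- spare: A second carrier, same shape as the first, lying in the other tray; leave alone.
- rack: Tool rack, fixed: base 75 (x) x 170 (y) mm, two rails along its y with tops 75 mm above the bench, spanning |x| 15..27 mm, end posts at y = +-79. Three headed tools hang between the rails at y = -50, 0 and +50 mm in any order, axes parallel to the rack's, bottom ends 15 mm and tops 119 mm above the bench; the wedge alone has a thick rectangular head with a square grip.
- blade: Thin flat tool in the rack (5 mm blade, 24 mm wide; narrow head 48 x 10 mm, flat grip 24 x 10 mm); origin at the bottom end. Leave alone.
- rod: Round-rod tool in the rack (10 mm rod; round head 48 mm across, round grip 20 mm); origin at the bottom end. Leave alone.
- lens_tube: Black lens tube standing upright, 38 mm across, 50 mm high; origin under its centre. Leave alone.
- adapter: Green connector block, 70 x 34 x 16 mm; origin under its centre. Leave alone.
- jar: Small jar, 44 mm across, 50 mm high; origin under its centre. Leave alone.
- puck: Dark steel disc, 50 mm across, 18 mm high; origin under its centre. Leave alone.
- post_holder: Black post holder standing upright, 32 mm across at its foot, 25 mm above, 50 mm high; origin under its centre. Leave alone.
- camera_post: Camera on a post, fixed, 170 mm high, foot 56 mm across, barrel 60 mm long along its x near the top. Origin under the post. Keep clear.
- lamp_post: As the camera post, 160 mm high. Keep clear.
There are look-alikes about, which are no part of the job. Leave any blue look-alike of the prop alone. What is shaped like the rest_b but brown is not meant.

How it is judged:
On the way, in this order (a step that is already met when the one before it is completed fails the run):
1. the wedge holds the catch open by itself, released by the gripper (value of joint catch above 0.36 rad and z of prop in the frame of deck below 0.02 m and distance between prop and gap below 0.085 m and contact force between the fingers and prop below 0.05 N and z of carrier in the frame of deck below 0.01 m), for 0.2 s.
2. the carrier is lifted clear out of its pocket with the catch still wedged open (value of joint catch above 0.36 rad and z of prop in the frame of deck below 0.02 m and distance between prop and gap below 0.085 m and z of carrier in the frame of deck above 0.03 m), for 0.1 s.
At the end, for the whole second after the job is handed in: The wedge stands in the gap (bottom end within 20 mm of the deck) and holds the catch open by more than 0.36 rad; the carrier lies flat on the floor of the empty tray (within 12 mm of its centre in x and y, tilt under 0.06 rad), at rest; nothing is held (value of joint catch above 0.36 rad and z of prop in the frame of deck below 0.02 m and distance between prop and gap below 0.085 m and x of carrier in the frame of rest_b between -0.012 and 0.012 m and y of carrier in the frame of rest_b between -0.012 and 0.012 m and z of carrier in the frame of rest_b below 0.0065 m and angle between carrier's own z axis and vertical below 0.06 rad and linear speed of each of carrier, prop below 0.02 m/s); the robot touches nothing.
It fails at once if the spare carrier is disturbed (moved more than 20 mm or tipped over 0.35 rad) (distance of spare from where it was at the start of the episode above 0.02 m or angle between spare's own z axis and vertical above 0.35 rad).
It fails at once if another rack tool is disturbed (moved more than 20 mm or tipped over 0.35 rad) (distance of any of blade, rod from where it was at the start of the episode above 0.02 m or angle between any of blade, rod's own z axis and vertical above 0.35 rad).
It fails at once if the lens tube, connector block, jar, disc or post holder is disturbed (moved more than 20 mm or tipped over 0.35 rad) (distance of any of lens_tube, adapter, jar, puck, post_holder from where it was at the start of the episode above 0.02 m or angle between any of lens_tube, adapter, jar, puck, post_holder's own z axis and vertical above 0.35 rad).
It also fails if it takes over 54 s, if anything falls off the work surface, if the arm or the gripper's body presses on something with over 40 N, if the wrist force passes 120 N, or if a joint passes its speed limit or range.

## Working session

There is one attempt and no reset: what is moved stays moved. The work goes in short steps, Python scripts to look and compute and a tool call to move; the robot and the scene stay as the last step left them, time stands still between calls to the robot, and variables do not carry over. Pictures are saved under pics/ and viewed, at most 13 in all, crops included, and the job is handed in when it is done.

Besides the shell and the picture viewer there is one more tool, called as a command line: name --argument value ..., lists and objects as JSON in quotes. servo_tool: Moves the arm, as the interface text tells. Shift numbers are shares of 0.02 m and turn numbers shares of 0.15 rad, none past 1 either way. Its arguments: {"type":"object","properties":{"motion":{"type":"array","items":{"type":"number","minimum":-1,"maximum":1}},"grip_force":{"type":"number"}},"required":["motion"]}

```bash
mkdir -p pics; python3 - <<'E'
from station import bot
import cv2
for c in("side","top"):
    im=bot.read_camera(c); cv2.imwrite(f"pics/{c}0.png",im[:,:,::-1])
    k=bot.get_calibration(c); print(c,k)
    for n in("deck","nose","pin_top","stop_face","gap","prop","prop_grip","carrier","rib","rest_b","rack"):
        try: print(n,[([round(float(v)) for v in d["uv"]],round(d["p"],2)) for d in bot.boxes_of(c,n)][:4])
        except Exception as e: print(n,e)
print(bot.get_obs())
E
```

```text
side {'mtx': array([[567.19954995,   0.        , 323.10260217],
       [  0.        , 567.19954995, 244.56737994],
       [  0.        ,   0.        ,   1.        ]]), 'rvec': array([ 1.97678449, -0.79135847,  0.42622488]), 'tvec': array([-0.38238911,  0.29292952,  1.04319947])}
deck [([323, 254], 0.76)]
nose [([318, 238], 0.6)]
pin_top [([318, 239], 0.66), ([434, 248], 0.33), ([431, 367], 0.26)]
stop_face [([322, 251], 0.75)]
gap [([320, 254], 0.58), ([433, 241], 0.18)]
prop [([374, 405], 0.97), ([407, 334], 0.71), ([224, 254], 0.28)]
prop_grip [([407, 333], 0.87), ([370, 406], 0.67)]
carrier [([337, 241], 0.67), ([271, 240], 0.46)]
rib [([338, 240], 0.7), ([408, 333], 0.48)]
rest_b [([224, 254], 0.84), ([268, 249], 0.61), ([318, 239], 0.61), ([200, 236], 0.6)]
rack [([435, 368], 0.85)]
top {'mtx': array([[578.64372278,   0.        , 324.68902961],
       [  0.        , 578.64372278, 240.82344587],
       [  0.        ,   0.        ,   1.        ]]), 'rvec': array([ 2.17719711, -2.1557562 ,  0.11115688]), 'tvec': array([0.0080683 , 0.56780239, 1.28191213])}
deck [([401, 158], 0.69),
[... 513 characters left out ...]
ray([-1.45810294,  0.47699984,  0.02238116,  1.5554093 , -0.01153312,
        1.10931328, -0.08311227]), 'joint_vel': array([ 0.00094674, -0.00029051,  0.00132903, -0.00100236, -0.00108589,
        0.00131889,  0.00096982]), 'joint_torque': array([-2.69760841e-05, -5.96334243e+01,  1.60677709e+00, -2.81551230e+01,
        1.24399780e-02,  1.61150372e-03, -3.34696580e-06]), 'eef_pos': array([0.14780598, 0.65862492, 0.3039037 ]), 'tool_rot': array([-2.58844175e-05,  1.10188236e-01,  9.93910736e-01,  2.73677565e-08]), 'contact_force': array([-0.54556772, -0.14906787, -0.51969199]), 'torque': array([ 0.00979243, -0.01117814, -0.05127192]), 'grasp_force': 0.0, 'gripper_width': 0.9997238766800374}
```

```bash
python3 - <<'E'
import cv2
a=cv2.imread("pics/top0.png")[110:390,90:590]; cv2.imwrite("pics/top0c.png",cv2.resize(a,(800,448),interpolation=cv2.INTER_CUBIC))
a=cv2.imread("pics/side0.png")[180:450,170:530]; cv2.imwrite("pics/side0c.png",cv2.resize(a,(800,600),interpolation=cv2.INTER_CUBIC))
E
```

```text
(no output)
```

View pics/top0c.png

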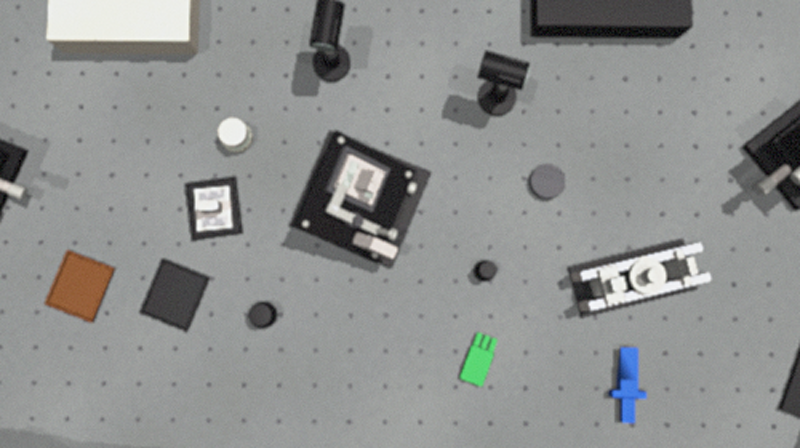

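View pics/side0c.png

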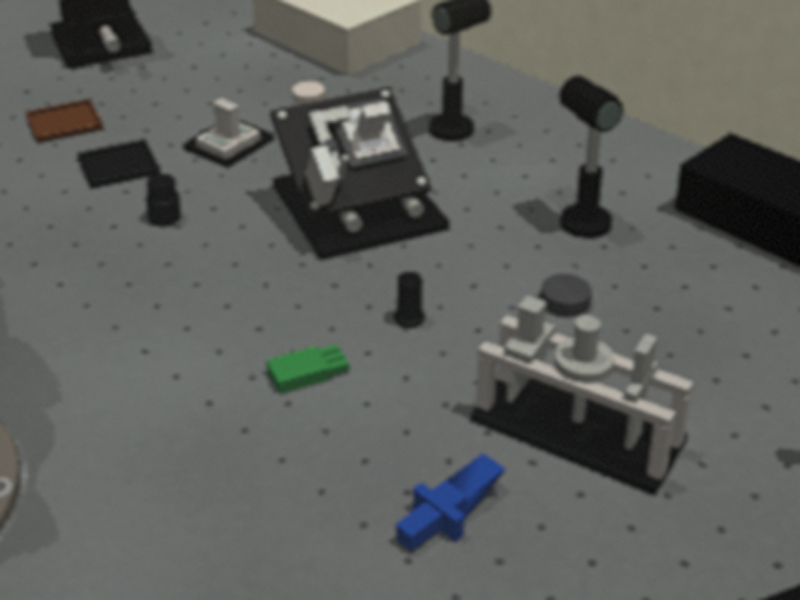

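Top view: black deck about px (316,232), with the catch towards the bottom of the image. The rack is at (490,283), its left tool at (473,288) has a thick rectangular head and square grip, and the round rod and thin blade are to its right. There is a blue look-alike lying at (482,350). The black empty tray is at (199,294), the brown one at (140,289) is not meant, and the spare's tray is at (223,240). Side view: the left rack tool, about px (408,325), is the thick square-grip wedge. Next I'll enlarge the deck and rack from both cameras.

```bash
python3 - <<'E'
import cv2,numpy as np
t=cv2.imread("pics/top0.png");s=cv2.imread("pics/side0.png")
def crop(im,u,v,w,h,k):
    a=cv2.resize(im[v:v+h,u:u+w],None,fx=k,fy=k,interpolation=cv2.INTER_CUBIC)
    for i in range(0,w,10):
        cv2.line(a,(i*k,0),(i*k,6 if i%50 else 14),(0,255,255),1)
        if i%20==0: cv2.putText(a,str(u+i),(i*k+1,20),0,.35,(0,255,255),1)
    for i in range(0,h,10):
        cv2.line(a,(0,i*k),(6,i*k),(0,255,255),1)
        if i%20==0: cv2.putText(a,str(v+i),(8,i*k+4),0,.35,(0,255,255),1)
    return a
cv2.imwrite("pics/deck.png",np.hstack([crop(t,265,185,100,100,4),crop(s,285,210,100,100,4)]))
cv2.imwrite("pics/rack.png",np.hstack([crop(t,440,245,100,75,4),crop(s,380,305,100,75,4)]))
for c in("top","side"):
    from station import bot
    k=bot.get_calibration(c);R=cv2.Rodrigues(k["rvec"])[0];print(c,np.round(R,2).tolist(),np.round(-R.T@k["tvec"],3))
E
```

```text
top [[0.01, -1.0, -0.0], [-0.99, -0.01, -0.1], [0.1, 0.0, -0.99]] [0.431 0.01  1.334]
side [[0.73, -0.68, -0.02], [-0.36, -0.36, -0.86], [0.58, 0.64, -0.5]] [-0.221 -0.822  0.772]
```

View pics/deck.png

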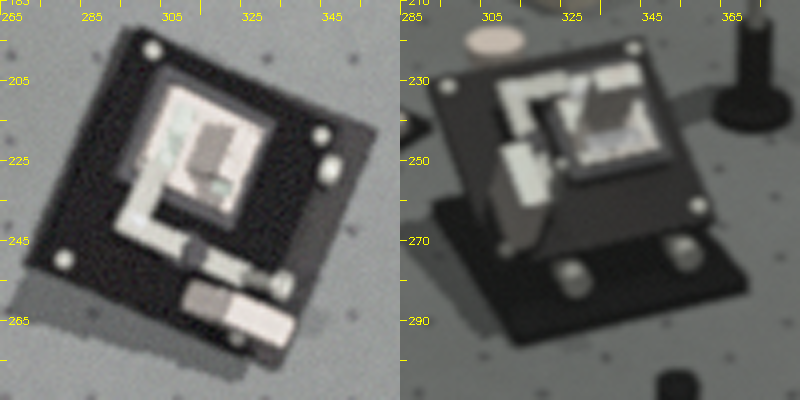

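View pics/rack.png

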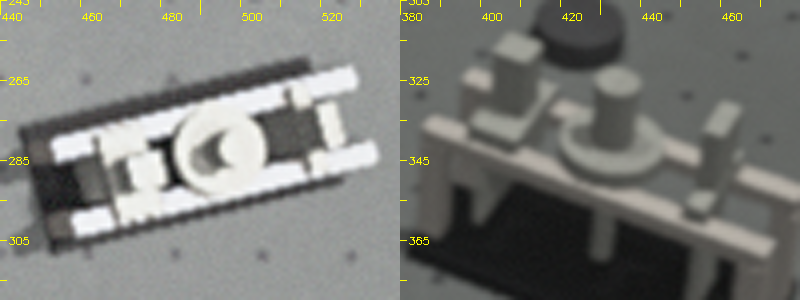

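```bash
cat > h.py <<'E'
from station import bot
import numpy as np, cv2
from scipy.optimize import least_squares
from scipy.spatial.transform import Rotation as Ro
C={c:bot.get_calibration(c) for c in("top","side")}
def proj(c,P):
    k=C[c]; return cv2.projectPoints(np.array(P,float).reshape(-1,1,3),k["rvec"],k["tvec"],k["mtx"],None)[0][:,0]
def ray(c,uv,z):
    k=C[c];R=cv2.Rodrigues(k["rvec"])[0];o=-R.T@k["tvec"];d=R.T@np.linalg.inv(k["mtx"])@[uv[0],uv[1],1]
    return o+d*(z-o[2])/d[2]
def deckR(yaw): return Ro.from_euler("z",yaw)*Ro.from_euler("y",-30,degrees=True)  # x uphill
def fit(model,obs,x0):
    # model(p)->Nx3 by camera; obs: dict cam->(local pts, uv)
    f=lambda p:np.concatenate([(proj(c,model(p,np.array(L)/1000))-np.array(U)).ravel() for c,(L,U) in obs.items()])
    r=least_squares(f,x0,loss="soft_l1"); return r.x,f(r.x).reshape(-1,2)
def flat(p,L): return Ro.from_euler("z",p[2]).apply(L)+[p[0],p[1],0]
def deckm(p,L): return deckR(p[2]).apply(L)+[p[0],p[1],.085]
E
python3 - <<'E'
from h import *
np.set_printoptions(precision=4,suppress=True)
obs={"top":([[55,-48,0],[-80,-48,0],[55,94,0],[-80,94,0],[-71,66,54],[-71,82,54],[-31,66,54],[-51,53,58]],[[298,192],[359,218],[272,251],[335,277.5],[339,264.5],[335.8,271.8],[323.5,256.3],[336,256.2]]),
"side":([[55,-48,0],[-80,-48,0],[55,94,0]],[[345,219],[363.5,265.5],[293,234]])}
o=ray("top",[316,222],.1);p,r=fit(deckm,obs,[o[0],o[1],1.5]);print("deck",p,"\n",r)
P=[[0,-50,119],[0,0,119],[0,50,119]]
obs={"top":(P,[[477.5,288],[500.7,282.5],[522.5,276]]),"side":(P,[[409.5,316],[434.5,325.5],[463,332]])}
o=ray("top",[500,282],.119);p,r=fit(flat,obs,[o[0],o[1],-1.5]);print("rack",p,"\n",r, flat(p,np.array(P)/1000))
T=[[192.5,272.5],[220,283.75],[206.9,316.25],[178.1,302.5]];w=np.array([ray("top",u,.01) for u in T]);print("tray",w,w.mean(0),np.linalg.norm(np.diff(w,axis=0),axis=1))
d=(w[2]+w[3]-w[0]-w[1]);print(np.arctan2(d[1],d[0]),proj("side",[w.mean(0)]))
for n,u,z in[("lens",(393,279),.05),("puck",(432,223),.018),("cam",(296,136),.17),("lamp",(404,155),.16),("adapter",(389,335),.016),("ph",(254,307),.05),("spare",(223,240),.01)]: print(n,ray("top",u,z))
E
```

```text
deck [0.6024 0.0398 1.1905] 
 [[ 2.5464 -0.4504]
 [-9.1951 -1.3034]
 [ 2.78    1.6423]
 [-9.1941 -2.3981]
 [ 0.0757  0.8224]
 [ 0.4476  0.4328]
 [ 0.5924  2.1912]
 [-1.1469  0.3219]
 [ 0.7728 -0.6278]
 [ 1.5505 -1.1467]
 [-1.2723 -4.7515]]
rack [ 0.4753 -0.3544 -2.8596] 
 [[-0.4768  0.3915]
 [-0.8543 -0.5404]
 [ 0.1186 -0.4583]
 [ 0.3787  1.0719]
 [ 0.8442 -0.1419]
 [-1.0498  2.0154]] [[ 0.4613 -0.3063  0.119 ]
 [ 0.4753 -0.3544  0.119 ]
 [ 0.4892 -0.4024  0.119 ]]
tray [[0.4939 0.3156 0.01  ]
 [0.4688 0.2519 0.01  ]
 [0.3949 0.2795 0.01  ]
 [0.4253 0.3461 0.01  ]] [0.4457 0.2983 0.01  ] [0.0685 0.0789 0.0732]
2.7544068479668575 [[224.1272 251.5933]]
lens [ 0.482  -0.1386  0.05  ]
puck [ 0.6125 -0.232   0.018 ]
cam [0.7698 0.0746 0.17  ]
lamp [ 0.7344 -0.1492  0.16  ]
adapter [ 0.3573 -0.1332  0.016 ]
ph [0.4173 0.1681 0.05  ]
spare [0.5694 0.2479 0.01  ]
```

```bash
python3 - <<'E'
from h import *
np.set_printoptions(precision=4,suppress=True)
K=["c55-48","c5594","b-71 66","b-71 82","b-31 66","b-31 82","pin","s1","s2","s3","s4"]
def pts(d):
    return np.array([[55,-48,0],[55,94,0],[-71,66,54],[-71,82,54],[-31,66,54],[-31,82,54],[-51,53,58],[55-d,-48+d,3],[-80+d,-48+d,3],[55-d,94-d,3],[-80+d,94-d,3]])/1000
top=np.array([[298,192],[272,251],[339,264.5],[335.8,271.8],[323.5,256.3],[320,264],[336,256.2],[303,197],[345,218.5],[281,250],[324,269]])
side_i=[0,1,7,8,9,10]; side=np.array([[345,219],[293,234],[343.3,222],[359.5,261],[296.8,231.5],[311.5,272.5]])
def f(p,full=False):
    W=deckR(p[2]).apply(pts(p[3]*1000))+[p[0],p[1],.085]
    return np.concatenate([(proj("top",W)-top).ravel(),(proj("side",W[side_i])-side).ravel()])
r=least_squares(f,[.6,.04,1.2,.008],loss="soft_l1");print(r.x);print(f(r.x).reshape(-1,2))
D=deckR(r.x[2]);o=np.array([r.x[0],r.x[1],.085])
for n,L in[("gap",[-51,61.5,54]),("pin",[-51,53,58]),("rib",[0,0,42]),("z0",[0,0,0])]: print(n,o+D.apply(np.array(L)/1000),proj("side",[o+D.apply(np.array(L)/1000)]),proj("top",[o+D.apply(np.array(L)/1000)]))
E
```

```text
[0.6034 0.0412 1.195  0.01  ]
[[ 1.7959 -0.8662]
 [ 2.3021  1.3311]
 [-0.3475  0.2261]
 [ 0.0555 -0.1522]
 [ 0.1364  1.6551]
 [ 0.7781  0.9731]
 [-1.6115 -0.2593]
 [-0.5541  0.3393]
 [-0.3071 -0.014 ]
 [-0.3924 -0.118 ]
 [ 0.1468  0.045 ]
 [ 0.5661 -0.9583]
 [-1.3402 -4.9876]
 [ 0.1963 -0.6137]
 [ 0.5076 -0.3586]
 [ 0.1663 -0.5645]
 [ 0.6291 -0.8263]]
gap [ 0.5201 -0.0025  0.1063] [[322.0718 251.7233]] [[331.9947 259.409 ]]
pin [ 0.5272 -0.0074  0.1097] [[325.8419 250.0675]] [[334.3885 255.9407]]
rib [0.5957 0.0216 0.1214] [[338.4383 230.8682]] [[320.9874 223.0933]]
z0 [0.6034 0.0412 0.085 ] [[335.2005 240.1394]] [[312.1942 221.7549]]
```

```bash
python3 - <<'E'
from h import *
s=cv2.imread("pics/side0.png"); u,v,w,h,k=385,305,50,75,8
def wed(): 
    B=[(x,y,z) for x in(-12,12) for z,ys in((0,(8.5,12.5)),(45,(-12.5,12.5)),(60,(-12.5,12.5))) for y in ys]
    H=[(x,y,z) for z in(60,70) for x in(-24,24) for y in(-12.5,12.5)]
    G=[(x,y,z) for z in(70,104) for x in(-9,9) for y in(-9,9)]
    return np.array(B)/1000,np.array(H)/1000,np.array(G)/1000
out=[]
for yaw in(None,.282,.282-np.pi):
    a=cv2.resize(s[v:v+h,u:u+w],None,fx=k-2,fy=k,interpolation=cv2.INTER_CUBIC) if 0 else cv2.resize(s[v:v+h,u:u+w],None,fx=5.2,fy=5.2,interpolation=cv2.INTER_CUBIC)
    if yaw is not None:
        for j,P in enumerate(wed()):
            W=Ro.from_euler("z",yaw).apply(P)+[.4613,-.3063,.015]; q=((proj("side",W)-[u-.5,v-.5])*5.2).astype(int)
            for i in range(len(P)):
                for m in range(i):
                    if np.sum(abs(P[i]-P[m])>1e-6)==1 or (j==0 and P[i][0]==P[m][0] and {P[i][2],P[m][2]}=={0,.045} and (P[i][1]>0)==(P[m][1]>0)):
                        cv2.line(a,tuple(map(int,q[i])),tuple(map(int,q[m])),[(0,0,255),(0,255,0),(255,0,0)][j],1)
    out.append(a)
cv2.imwrite("pics/hyp.png",np.hstack(out))
E
```

```text
(no output)
```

View pics/hyp.png

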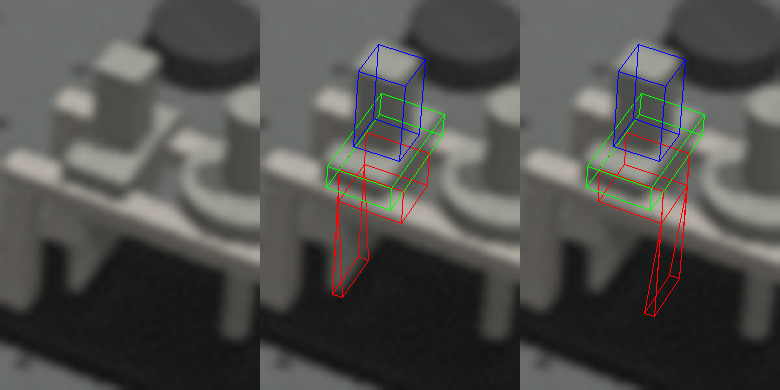

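servo_tool --motion '[0,0,0,0,0,1,0,0,0,0,0,0,1,0,0,0,0,0,0,1,0,0,0,0,0,0,1,0,0,0,0,0,0,1,0]'

```text
t: 1.82
eef_pos: [0.1478, 0.6586, 0.3039]
tool_rot: [-0.0, 0.469, 0.883, 0.0]
contact_force: [-0.2, 0.2, 0.9]
gripper_width: 1.003
grasp_force: 0.0
```

servo_tool --motion '[0,0,0,0,0,1,0,0,0,0,0,0,1,0,0,0,0,0,0,0.13,0]'

```text
t: 2.2
eef_pos: [0.1476, 0.6587, 0.3039]
tool_rot: [0.0, 0.601, 0.799, 0.0]
contact_force: [1.0, -0.5, -0.2]
gripper_width: 1.002
grasp_force: 0.0
```

The left panel shows the wedge about px (408,320), with a thick T-head and square grip. Its tip lies at the left edge, so the flat face points to world +y (yaw 0.28). That is the middle hypothesis, and it fits the grip and head within about 1 px. I'm moving to the rack.

servo_tool --motion '[-0.97,0.41,0,0,0,0,0,-0.97,0.41,0,0,0,0,0,-0.97,0.41,0,0,0,0,0,-0.97,0.41,0,0,0,0,0,-0.97,0.41,0,0,0,0,0]'

```text
t: 2.82
eef_pos: [0.2153, 0.5754, 0.3041]
tool_rot: [-0.0, 0.601, 0.799, 0.0]
contact_force: [1.2, -0.3, -0.1]
gripper_width: 1.002
grasp_force: 0.0
```

servo_tool --motion '[-0.97,0.41,0,0,0,0,0,-0.97,0.41,0,0,0,0,0,-0.97,0.41,0,0,0,0,0,-0.97,0.41,0,0,0,0,0,-0.97,0.41,0,0,0,0,0]'

```text
t: 3.45
eef_pos: [0.2812, 0.4938, 0.3039]
tool_rot: [0.0, 0.601, 0.799, 0.0]
contact_force: [0.1, 0.3, -0.5]
gripper_width: 1.0
grasp_force: 0.0
```

servo_tool --motion '[-0.97,0.41,0,0,0,0,0,-0.97,0.41,0,0,0,0,0,-0.97,0.41,0,0,0,0,0,-0.97,0.41,0,0,0,0,0,-0.97,0.41,0,0,0,0,0]'

```text
t: 4.08
eef_pos: [0.3474, 0.4119, 0.3039]
tool_rot: [-0.0, 0.601, 0.799, 0.0]
contact_force: [-0.3, 0.3, 0.3]
gripper_width: 1.0
grasp_force: 0.0
```

servo_tool --motion '[-0.97,0.41,0,0,0,0,0,-0.97,0.41,0,0,0,0,0,-0.97,0.41,0,0,0,0,0,-0.97,0.41,0,0,0,0,0,-0.97,0.41,0,0,0,0,0]'

```text
t: 4.7
eef_pos: [0.4136, 0.33, 0.3039]
tool_rot: [-0.0, 0.601, 0.799, 0.0]
contact_force: [0.7, 0.7, 0.1]
gripper_width: 1.001
grasp_force: 0.0
```

servo_tool --motion '[-0.97,0.41,0,0,0,0,0,-0.97,0.41,0,0,0,0,0,-0.97,0.41,0,0,0,0,0,-0.97,0.41,0,0,0,0,0,-0.97,0.41,0,0,0,0,0]'

```text
t: 5.32
eef_pos: [0.4797, 0.2481, 0.3039]
tool_rot: [-0.0, 0.601, 0.799, 0.0]
contact_force: [0.1, -0.7, -0.7]
gripper_width: 0.997
grasp_force: 0.0
```

servo_tool --motion '[-0.97,0.41,0,0,0,0,0,-0.97,0.41,0,0,0,0,0,-0.97,0.41,0,0,0,0,0]'

```text
t: 5.7
eef_pos: [0.5194, 0.199, 0.3039]
tool_rot: [-0.0, 0.601, 0.799, 0.0]
contact_force: [0.0, -0.3, 0.6]
gripper_width: 0.997
grasp_force: 0.0
```

servo_tool --motion '[-0.98,-0.41,0,0,0,0,0,-0.98,-0.41,0,0,0,0,0,-0.98,-0.41,0,0,0,0,0,-0.98,-0.41,0,0,0,0,0,-0.98,-0.41,0,0,0,0,0]'

```text
t: 6.32
eef_pos: [0.5062, 0.0933, 0.304]
tool_rot: [-0.0, 0.601, 0.799, 0.0]
contact_force: [0.8, -0.8, -0.4]
gripper_width: 1.002
grasp_force: 0.0
```

servo_tool --motion '[-0.98,-0.41,0,0,0,0,0,-0.98,-0.41,0,0,0,0,0,-0.98,-0.41,0,0,0,0,0,-0.98,-0.41,0,0,0,0,0,-0.98,-0.41,0,0,0,0,0]'

```text
t: 6.95
eef_pos: [0.494, -0.0122, 0.3039]
tool_rot: [0.0, 0.601, 0.799, 0.0]
contact_force: [-0.1, -0.2, -0.3]
gripper_width: 1.003
grasp_force: 0.0
```

servo_tool --motion '[-0.98,-0.41,0,0,0,0,0,-0.98,-0.41,0,0,0,0,0,-0.98,-0.41,0,0,0,0,0,-0.98,-0.41,0,0,0,0,0,-0.98,-0.41,0,0,0,0,0]'

```text
t: 7.58
eef_pos: [0.4816, -0.1177, 0.3039]
tool_rot: [0.0, 0.601, 0.799, 0.0]
contact_force: [-0.2, 0.0, -0.2]
gripper_width: 0.998
grasp_force: 0.0
```

servo_tool --motion '[-0.98,-0.41,0.3,0,0,0,0,-0.98,-0.41,0.3,0,0,0,0,-0.98,-0.41,0.3,0,0,0,0,-0.98,-0.41,0.3,0,0,0,0,-0.98,-0.41,0.3,0,0,0,0]'

```text
t: 8.2
eef_pos: [0.4692, -0.2231, 0.2737]
tool_rot: [0.0, 0.601, 0.799, 0.0]
contact_force: [0.7, -0.2, 0.2]
gripper_width: 0.998
grasp_force: 0.0
```

servo_tool --motion '[-0.98,-0.41,0.3,0,0,0,0,-0.98,-0.41,0.3,0,0,0,0,-0.98,-0.41,0.3,0,0,0,0,-0.98,-0.41,0.3,0,0,0,0,0,0,0,0,0,0,0]'

```text
t: 8.82
eef_pos: [0.4587, -0.3081, 0.2496]
tool_rot: [-0.0, 0.603, 0.798, -0.001]
contact_force: [-0.2, 0.5, 0.2]
gripper_width: 1.003
grasp_force: 0.0
```

```bash
python3 - <<'E'
from h import *
o=bot.get_obs(); print(o["eef_pos"],o["tool_rot"])
s=bot.read_camera("side"); t=bot.read_camera("top")
cv2.imwrite("pics/s1.png",s[:,:,::-1]);cv2.imwrite("pics/t1.png",t[:,:,::-1])
a=cv2.resize(s[280:380,360:490,::-1],None,fx=4,fy=4,interpolation=cv2.INTER_CUBIC)
W=np.array([[.4613,-.3063,.119]]);R=Ro.from_quat(np.roll(o["tool_rot"],-1))
L=[o["eef_pos"]+R.apply([0,0,.054])];print(proj("side",W),proj("side",L),proj("top",L))
cv2.imwrite("pics/s1c.png",a)
E
```

```text
[ 0.45869356 -0.30814671  0.24962789] [-1.67696181e-04  6.02517830e-01  7.98105202e-01 -5.68259593e-04]
[[409.84366931 317.07187085]] [[412.12172744 283.94498538]] [[488.15093575 288.89133006]]
```

View pics/s1c.png

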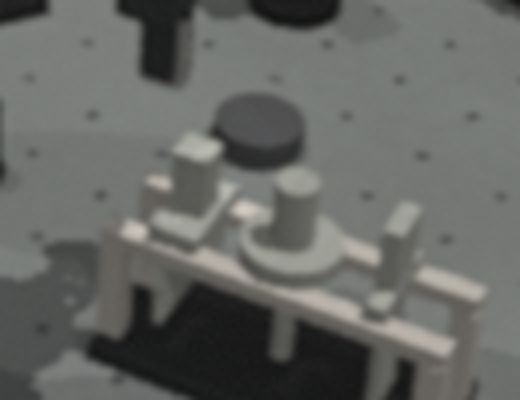

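In the enlarged crop, the wedge grip top is at about px (409.5,317.5). The blade under it is vertical on the left and sloped on the right, which confirms the flat face is toward +y. I'm descending to grasp it.

servo_tool --motion '[0.05,0.15,1,0,0,0,0,0,0,1,0,0,0,0,0,0,1,0,0,0,0,0,0,0.8,0,0,0,0,0,0,0.58,0,0,0,0]'

```text
t: 9.55
eef_pos: [0.4627, -0.3039, 0.1617]
tool_rot: [-0.0, 0.601, 0.799, 0.0]
contact_force: [-0.3, -0.3, -0.8]
gripper_width: 1.004
grasp_force: 0.0
```

servo_tool --motion '[0,0,0,0,0,0,0.8,0,0,0,0,0,0,1,0,0,0,0,0,0,1,0,0,0,0,0,0,1,0,0,0,0,0,0,1]' --grip_force 70

```text
t: 10.18
eef_pos: [0.463, -0.3047, 0.163]
tool_rot: [0.001, 0.601, 0.799, 0.0]
contact_force: [-1.0, 0.8, 6.3]
gripper_width: 0.197
grasp_force: 69.1
```

servo_tool --motion '[0,0,0,0,0,0,1,0,0,0,0,0,0,1,0,0,-0.3,0,0,0,1]'

```text
t: 10.55
eef_pos: [0.4622, -0.3042, 0.1681]
tool_rot: [-0.001, 0.601, 0.799, -0.0]
contact_force: [0.2, 0.3, -1.2]
gripper_width: 0.198
grasp_force: 68.3
```

servo_tool --motion '[0,0,-0.6,0,0,0,1,0,0,-1,0,0,0,1,0,0,-1,0,0,0,1,0,0,-1,0,0,0,1,0,0,-1,0,0,0,1]'

```text
t: 11.18
eef_pos: [0.4622, -0.3045, 0.2615]
tool_rot: [0.0, 0.601, 0.799, -0.0]
contact_force: [0.2, 0.2, -1.7]
gripper_width: 0.198
grasp_force: 68.6
```

servo_tool --motion '[0,0,-1,0,0,0,1,0,0,-1,0,0,0,1,0,0,0,0,0,-1,1,0,0,0,0,0,-1,1,0,0,0,0,0,-1,1]'

```text
t: 11.8
eef_pos: [0.4622, -0.3045, 0.3009]
tool_rot: [0.0, 0.406, 0.914, -0.0]
contact_force: [-0.3, -0.0, -1.3]
gripper_width: 0.196
grasp_force: 68.6
```

servo_tool --motion '[0,0,0,0,0,-1,1,0,0,0,0,0,-1,1,0,0,0,0,0,-1,1,0,0,0,0,0,-0.1,1,0,0,0,0,0,0,1]'

```text
t: 12.42
eef_pos: [0.4623, -0.3046, 0.3005]
tool_rot: [0.0, 0.188, 0.982, -0.0]
contact_force: [-0.2, -0.4, -1.1]
gripper_width: 0.199
grasp_force: 68.6
```

```bash
python3 - <<'E'
from h import *
np.set_printoptions(precision=4,suppress=True)
o=bot.get_obs();R=Ro.from_quat(np.roll(o["tool_rot"],-1));p=o["eef_pos"];print(p,o["tool_rot"],o["gripper_width"],R.as_matrix())
D=deckR(1.195);O=np.array([.6034,.0412,.085])
tgt=O+D.apply([-.051,.051,.085+.148]);print("TCP above gap",tgt,"tool-axis shift now/20mm",R.inv().apply(tgt-p)/.02)
Rt=Ro.from_matrix(np.c_[D.apply([0,1,0]),D.apply([1,0,0]),-D.apply([0,0,1])]);print("turn/.15",(R.inv()*Rt).as_rotvec()/.15)
E
```

```text
[ 0.4623 -0.3046  0.3005] [ 0.      0.188   0.9822 -0.    ] 0.19915299826910976 [[-0.9293  0.3692  0.    ]
 [ 0.3692  0.9293 -0.    ]
 [-0.     -0.     -1.    ]]
TCP above gap [ 0.497  -0.0895  0.2613] tool-axis shift now/20mm [ 2.3597 10.6331  1.9622]
turn/.15 [-3.4908  0.0044 -0.0153]
```

servo_tool --motion '[0.21,0.97,0,0,0,0,1,0.21,0.97,0,0,0,0,1,0.21,0.97,0,0,0,0,1,0.21,0.97,0,0,0,0,1,0.21,0.97,0,0,0,0,1]'

```text
t: 13.05
eef_pos: [0.4785, -0.2059, 0.3004]
tool_rot: [-0.0, 0.188, 0.982, -0.0]
contact_force: [0.2, 0.3, -1.2]
gripper_width: 0.2
grasp_force: 68.6
```

servo_tool --motion '[0.21,0.97,0,0,0,0,1,0.21,0.97,0,0,0,0,1,0.21,0.97,0,0,0,0,1,0.21,0.97,0,0,0,0,1,0.21,0.97,0,0,0,0,1]'

```text
t: 13.68
eef_pos: [0.4946, -0.108, 0.3004]
tool_rot: [-0.0, 0.188, 0.982, -0.0]
contact_force: [0.0, 0.1, -1.9]
gripper_width: 0.196
grasp_force: 68.6
```

servo_tool --motion '[0.25,0.96,0,0,0,0,1,0,0,0,-0.9,0,0,1,0,0,0,-0.9,0,0,1,0,0,0,-0.9,0,0,1,0,0,0,-0.8,0,0,1]'

```text
t: 14.3
eef_pos: [0.497, -0.0894, 0.3007]
tool_rot: [0.049, 0.181, 0.948, 0.257]
contact_force: [-1.5, 0.7, -1.7]
gripper_width: 0.195
grasp_force: 68.8
```

servo_tool --motion '[0,-0.49,0.85,0,0,0,1,0,-0.49,0.85,0,0,0,1,0,0,0,0,0,0,1,0,0,0,0,0,0,1]'

```text
t: 14.8
eef_pos: [0.4974, -0.0889, 0.2617]
tool_rot: [0.049, 0.18, 0.949, 0.255]
contact_force: [-0.2, -0.6, -1.6]
gripper_width: 0.197
grasp_force: 68.8
```

```bash
cat >> h.py <<'E'
np.set_printoptions(precision=4,suppress=True)
D=deckR(1.195);O=np.array([.6034,.0412,.085])
def pose():
    o=bot.get_obs();return o,o["eef_pos"],Ro.from_quat(np.roll(o["tool_rot"],-1))
E
python3 - <<'E'
from h import *
o,p,R=pose();print("tcp in deck",D.inv().apply(p-O),"tool rot in deck",(D.inv()*R).as_matrix(),o["contact_force"])
s=bot.read_camera("side");t=bot.read_camera("top")
cv2.imwrite("pics/s2.png",s[:,:,::-1]);cv2.imwrite("pics/t2.png",t[:,:,::-1])
def c(im,u,v):return cv2.resize(im[v:v+120,u:u+80,::-1],None,fx=5,fy=5,interpolation=cv2.INTER_CUBIC)
u,v=285,165
B=np.array([(x,y,z) for x in(-12,12) for z,ys in((0,(8.5,12.5)),(45,(-12.5,12.5)),(60,(-12.5,12.5))) for y in ys]+[(x,y,z) for z in(60,70) for x in(-24,24) for y in(-12.5,12.5)])/1000
W=p+R.apply(np.c_[B[:,1],B[:,0],.148-B[:,2]]);q=proj("side",W)
a=c(s,u,v);b=a.copy()
for k in q: cv2.circle(b,tuple(int(x) for x in (k-[u-.5,v-.5])*5),3,(0,0,255),-1)
for L in([-71,66,54],[-31,66,54],[-71,82,54],[-31,82,54],[-51,53,58]):
    k=proj("side",[O+D.apply(np.array(L)/1000)])[0];cv2.circle(b,tuple(int(x) for x in (k-[u-.5,v-.5])*5),3,(0,255,0),-1)
cv2.imwrite("pics/s2c.png",np.hstack([a,b]))
E
```

```text
tcp in deck [-0.0502  0.0509  0.233 ] tool rot in deck [[ 0.      1.      0.0014]
 [ 1.     -0.     -0.0004]
 [-0.0004  0.0014 -1.    ]] [-0.194  -0.6162 -1.5912]
```

View pics/s2c.png

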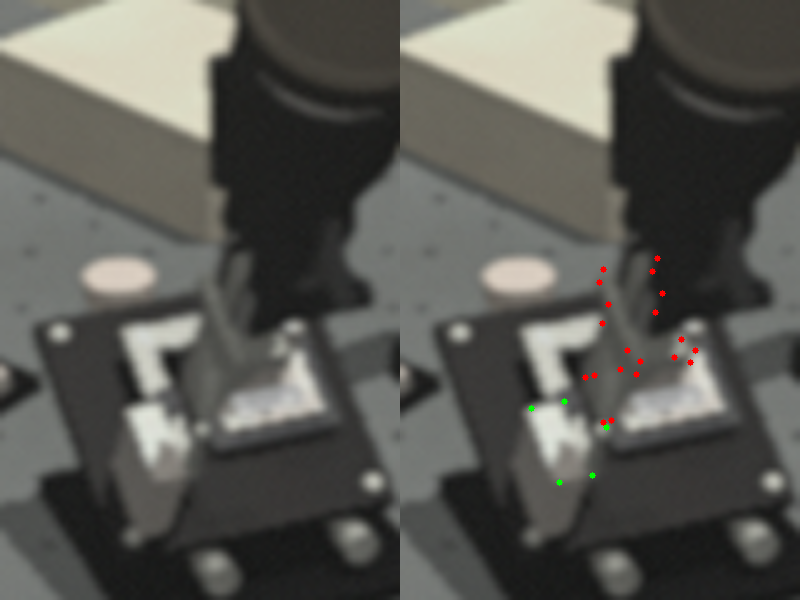

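The side crop shows the wedge upright above the gap, with its tip near px (403,250) and the pin top at (326,250). The overlaid model points agree within about 1–2 px. I'm starting the descent.

servo_tool --motion '[0.05,-0.04,0.5,0,0,0,1,0,0,0.5,0,0,0,1,0,0,0.4,0,0,0,1,0,0,0.2,0,0,0,1,0,0,0,0,0,0,1]' --grip_force 100

```text
t: 15.52
eef_pos: [0.5017, -0.0742, 0.2327]
tool_rot: [0.048, 0.18, 0.949, 0.255]
contact_force: [0.2, -0.2, -1.1]
gripper_width: 0.196
grasp_force: 99.3
```

servo_tool --motion '[0,0,0.2,0,0,0,1,0,0,0.2,0,0,0,1,0,0,0,0,0,0,1]'

```text
t: 15.9
eef_pos: [0.5032, -0.0702, 0.2257]
tool_rot: [0.048, 0.18, 0.949, 0.255]
contact_force: [0.1, 0.3, -0.2]
gripper_width: 0.189
grasp_force: 99.3
```

```bash
python3 - <<'E'
from h import *
o,p,R=pose();print("tcp in deck",D.inv().apply(p-O)*1000,"F deck",D.inv().apply(o["contact_force"]))
E
```

```text
tcp in deck [-51.2753  52.3269 192.0851] F deck [ 0.1623 -0.0418 -0.3103]
```

servo_tool --motion '[0,0,0.3,0,0,0,1,0,0,0.3,0,0,0,1,0,0,0,0,0,0,1]'

```text
t: 16.27
eef_pos: [0.5054, -0.0645, 0.2151]
tool_rot: [0.048, 0.18, 0.949, 0.255]
contact_force: [0.6, 0.2, -3.0]
gripper_width: 0.193
grasp_force: 99.1
```

```bash
python3 - <<'E'
from h import *
o,p,R=pose();print("tcp in deck",D.inv().apply(p-O)*1000,"F deck",D.inv().apply(o["contact_force"]))
E
```

```text
tcp in deck [-51.3044  52.4013 179.8075] F deck [-1.1351 -0.522  -2.8374]
```

servo_tool --motion '[0,0,0.35,0,0,0,1,0,0,0.35,0,0,0,1,0,0,0.3,0,0,0,1,0,0,0,0,0,0,1]'

```text
t: 16.77
eef_pos: [0.5091, -0.055, 0.1976]
tool_rot: [0.048, 0.18, 0.949, 0.255]
contact_force: [0.8, 0.2, -3.5]
gripper_width: 0.195
grasp_force: 99.0
```

```bash
python3 - <<'E'
from h import *
o,p,R=pose();print("tcp in deck",D.inv().apply(p-O)*1000,"F deck",D.inv().apply(o["contact_force"]))
s=bot.read_camera("side");t=bot.read_camera("top")
a=lambda im,u,v:cv2.resize(im[v:v+100,u:u+75,::-1],None,fx=5,fy=5,interpolation=cv2.INTER_CUBIC)
cv2.imwrite("pics/ins.png",np.hstack([a(s,290,200),a(t,285,190)]))
E
```

```text
tcp in deck [-51.1226  52.4393 159.5717] F deck [-1.3223 -0.6763 -3.2605]
```

View pics/ins.png

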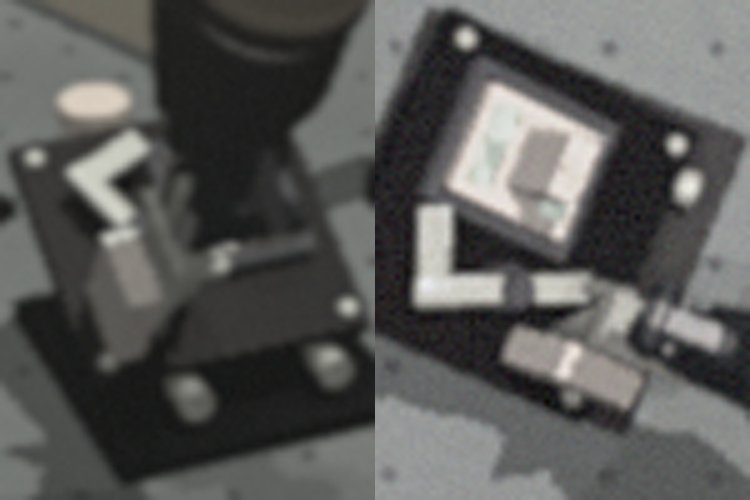

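The crops show the catch swung open: the nose has left the carrier (top view nose near px (371,234)) and the wedge is between the pin and the stop block. I'm pushing to the bottom.

servo_tool --motion '[0,0,0.3,0,0,0,1,0,0,0.2,0,0,0,1,0,0,0,0,0,0,1]'

```text
t: 17.25
eef_pos: [0.5108, -0.0505, 0.1892]
tool_rot: [0.048, 0.18, 0.949, 0.255]
contact_force: [0.3, 0.3, -4.9]
gripper_width: 0.192
grasp_force: 98.7
```

servo_tool --motion '[0,0,0.1,0,0,0,1,0,0,0.1,0,0,0,1,0,0,0,0,0,0,1]'

```text
t: 17.62
eef_pos: [0.5116, -0.0494, 0.1868]
tool_rot: [0.049, 0.18, 0.949, 0.255]
contact_force: [-4.2, -2.9, 5.7]
gripper_width: 0.186
grasp_force: 100.7
```

```bash
python3 - <<'E'
from h import *
o,p,R=pose();print("tcp in deck",D.inv().apply(p-O)*1000,"F deck",D.inv().apply(o["contact_force"]))
E
```

```text
tcp in deck [-51.281   52.1019 147.1153] F deck [-0.8828  2.8565  7.0595]
```

servo_tool --motion '[0,0,0.1,0,0,0,1,0,0,0,0,0,0,1,0,0,0,0,0,0,0.6,0,0,0,0,0,0,0.4,0,0,0,0,0,0,0.4]'

```text
t: 18.25
eef_pos: [0.512, -0.0477, 0.1843]
tool_rot: [0.048, 0.18, 0.949, 0.255]
contact_force: [-0.0, 0.6, -0.5]
gripper_width: 0.603
grasp_force: 0.0
```

servo_tool --motion '[0,0,0,0,0,0,0.4,0,0,0,0,0,0,0.4,0,0,-0.5,0,0,0,0.4,0,0,-1,0,0,0,0.4,0,0,-1,0,0,0,0.4]'

```text
t: 18.88
eef_pos: [0.5026, -0.0725, 0.2294]
tool_rot: [0.049, 0.18, 0.949, 0.255]
contact_force: [0.4, -0.5, -0.4]
gripper_width: 0.602
grasp_force: 0.0
```

```bash
python3 - <<'E'
from h import *
o,p,R=pose();print("tcp in deck",D.inv().apply(p-O)*1000,"F deck",D.inv().apply(o["contact_force"]))
tgt=O+D.apply([0,0,.042+.054]);print("to rib, tool axes/20mm",R.inv().apply(tgt-p)/.02)
print("nose/rib/grip",[(c,n,[(np.round(d["uv"]),round(d["p"],2)) for d in bot.boxes_of(c,n)][:2]) for c in("top","side") for n in("nose","rib") if bot.read_camera(c) is not None])
for L in([0,0,54],[0,0,42]): print(proj("top",[O+D.apply(np.array(L)/1000)]),proj("side",[O+D.apply(np.array(L)/1000)]))
E
```

```text
tcp in deck [-51.4305  52.014  196.387 ] F deck [-0.5183 -0.547  -0.2074]
to rib, tool axes/20mm [-2.5971  2.5644  5.0249]
nose/rib/grip [('top', 'nose', [(array([302., 246.]), 0.74)]), ('top', 'rib', [(array([315., 221.]), 0.76)]), ('side', 'nose', [(array([312., 233.]), 0.67)]), ('side', 'rib', [(array([328., 231.]), 0.42), (array([433., 244.]), 0.19)])]
[[323.5837 223.4859]] [[339.3888 228.123 ]]
[[320.9729 223.0885]] [[338.4322 230.8623]]
```

servo_tool --motion '[-0.92,0.86,0,0,0,0,0.4,-0.92,0.85,0,0,0,0,0.4,-0.91,0.85,0,0,0,0,0.4,0,0,1,0,0,0,0.4,0,0,1,0,0,0,0.4]'

```text
t: 19.9
eef_pos: [0.5766, -0.0309, 0.2168]
tool_rot: [0.047, 0.18, 0.949, 0.255]
contact_force: [-0.3, 0.2, -1.3]
gripper_width: 0.6
grasp_force: 0.0
```

servo_tool --motion '[0,0,1,0,0,0,0.4,0,0,1,0,0,0,0.4,0,0,0.8,0,0,0,0.4,0,0,0,0,0,0,0.4]'

```text
t: 20.4
eef_pos: [0.5873, -0.0047, 0.169]
tool_rot: [0.047, 0.18, 0.949, 0.255]
contact_force: [-0.3, -0.7, 0.7]
gripper_width: 0.601
grasp_force: 0.0
```

```bash
python3 - <<'E'
from h import *
o,p,R=pose();print("tcp in deck",D.inv().apply(p-O)*1000,"F deck",D.inv().apply(o["contact_force"]))
s=bot.read_camera("side");t=bot.read_camera("top")
a=lambda im,u,v:cv2.resize(im[v:v+100,u:u+75,::-1],None,fx=5,fy=5,interpolation=cv2.INTER_CUBIC)
cv2.imwrite("pics/rib.png",np.hstack([a(s,290,200),a(t,285,190)]))
E
```

```text
tcp in deck [-0.0758 -1.8694 97.0196] F deck [-0.3345  0.0369  1.0346]
```

View pics/rib.png

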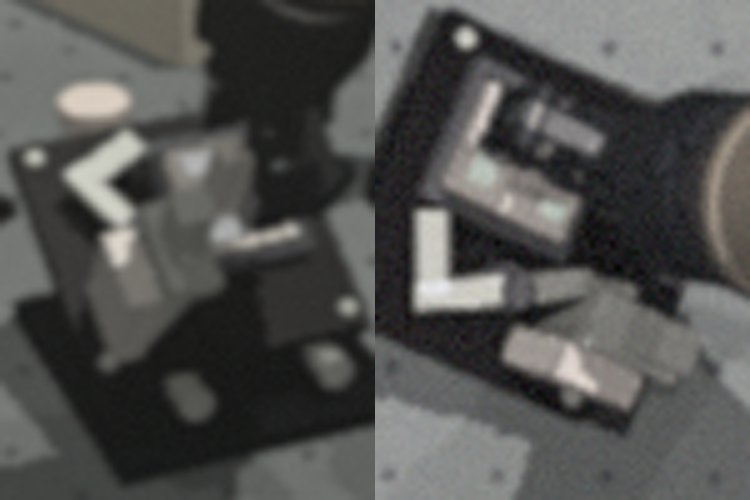

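The crops show the wedge standing by itself in the gap with the catch still open (nose at top px about (371,232)). The fingers straddle the rib at top px (398,215). I'm closing and lifting square to the deck.

servo_tool --motion '[0,0,-0.1,0,0,0,0.7,0,0,0,0,0,0,1,0,0,0,0,0,0,1,0,0,0,0,0,0,1,0,0,0,0,0,0,1]' --grip_force 60

```text
t: 21.12
eef_pos: [0.5879, -0.0073, 0.1729]
tool_rot: [0.049, 0.18, 0.949, 0.255]
contact_force: [-0.6, -2.8, 7.0]
gripper_width: 0.151
grasp_force: 59.7
```

servo_tool --motion '[0,0,-0.2,0,0,0,1,0,0,-0.4,0,0,0,1,0,0,-0.6,0,0,0,1,0,0,-0.8,0,0,0,1,0,0,-0.8,0,0,0,1]'

```text
t: 21.75
eef_pos: [0.577, -0.0334, 0.2218]
tool_rot: [0.049, 0.18, 0.949, 0.255]
contact_force: [0.3, 0.2, -2.4]
gripper_width: 0.149
grasp_force: 58.5
```

```bash
python3 - <<'E'
from h import *
o,p,R=pose();print("tcp in deck",D.inv().apply(p-O)*1000,"F",o["contact_force"],o["gripper_width"])
E
```

```text
tcp in deck [ -0.0615  -2.8105 157.962 ] F [ 0.3328  0.1792 -2.4238] 0.14922506166337496
```

servo_tool --motion '[0,0.44,-0.76,0,0,0,1,0,0.44,-0.76,0,0,0,1,0,0.44,-0.76,0,0,0,1,0,0.44,-0.76,0,0,0,1,0,0,0,0.87,0,0,1]'

```text
t: 22.38
eef_pos: [0.5771, -0.0349, 0.2923]
tool_rot: [0.037, 0.185, 0.963, 0.191]
contact_force: [-0.8, 0.4, -2.0]
gripper_width: 0.151
grasp_force: 58.8
```

servo_tool --motion '[0,0,0,0.87,0,0,1,0,0,0,0.87,0,0,1,0,0,0,0.88,0,0,1,0,0,0,0,0,1,1,0,0,0,0,0,1,1]'

```text
t: 23.0
eef_pos: [0.5773, -0.0316, 0.2914]
tool_rot: [0.0, 0.333, 0.943, 0.001]
contact_force: [-0.0, 1.0, -2.2]
gripper_width: 0.151
grasp_force: 58.9
```

servo_tool --motion '[0,0,0,0,0,1,1,0,0,0,0,0,1,1,0,0,0,0,0,1,1,0,0,0,0,0,1,1,0,0,0,0,0,1,1]'

```text
t: 23.62
eef_pos: [0.5772, -0.0322, 0.2914]
tool_rot: [-0.0, 0.656, 0.755, 0.001]
contact_force: [-0.8, -0.0, -2.0]
gripper_width: 0.152
grasp_force: 58.9
```

servo_tool --motion '[0,0,0,0,0,1,1,0,0,0,0,0,1,1,0,0,0,0,0,1,1,0,0,0,0,0,0.5,1,0,0,0,0,0,0,1]'

```text
t: 24.25
eef_pos: [0.5773, -0.0321, 0.2912]
tool_rot: [-0.001, 0.828, 0.561, 0.001]
contact_force: [-0.8, 0.2, -1.7]
gripper_width: 0.152
grasp_force: 58.9
```

```bash
python3 - <<'E'
from h import *
o,p,R=pose();print(p,o["tool_rot"],o["contact_force"],o["gripper_width"])
im=cv2.imread("pics/top0.png")[255:335,160:240];m=(cv2.GaussianBlur(im,(3,3),0).max(2)<80).astype(np.uint8)
cs=sorted(cv2.findContours(m,0,1)[0],key=cv2.contourArea)
for c in cs[-2:]:
    r=cv2.minAreaRect(c);b=cv2.boxPoints(r)+[160,255];w=np.array([ray("top",u,.008) for u in b]);e=np.diff(w,axis=0);print(w.mean(0),np.linalg.norm(e,axis=1),np.arctan2(e[:,1],e[:,0]))
az=np.arctan2(*R.as_matrix()[1::-1,1]);print("tool y az",az)
tray=w.mean(0); c=p+R.apply([.0028,0,.1015]);print("carrier",c,"shift/20mm",R.inv().apply(np.r_[tray[:2],c[2]]-c)/.02)
t=bot.read_camera("top");print(proj("top",[tray*[1,1,0]+[0,0,.01]]),[ (np.round(d["uv"]),d["p"]) for d in bot.boxes_of("top","rest_b")][:4])
E
```

```text
[ 0.5773 -0.0321  0.2912] [-0.0005  0.8275  0.5614  0.0007] [-0.8451  0.2257 -1.7   ] 0.1520113652342717
[0.5303 0.246  0.008 ] [0.0621 0.0092 0.0621] [-1.5609 -3.1157  1.5807]
[0.4454 0.3001 0.008 ] [0.0814 0.0733 0.0812] [-0.3642 -1.952   2.7721]
tool y az -0.3785820794074525
carrier [ 0.5784 -0.0293  0.1897] shift/20mm [ 12.8478 -12.2628   0.0241]
[[198.5639 293.8283]] [(array([198., 294.]), 0.98), (array([234., 238.]), 0.79), (array([138., 290.]), 0.79)]
```

servo_tool --motion '[0.99,-0.94,0,0,0,0,1,0.99,-0.94,0,0,0,0,1,0.99,-0.94,0,0,0,0,1,0.99,-0.94,0,0,0,0,1,0.99,-0.94,0,0,0,0,1]'

```text
t: 24.98
eef_pos: [0.5262, 0.095, 0.2912]
tool_rot: [-0.001, 0.827, 0.562, 0.001]
contact_force: [0.4, 0.2, -1.1]
gripper_width: 0.155
grasp_force: 59.0
```

servo_tool --motion '[0.99,-0.94,0,0,0,0,1,0.99,-0.94,0,0,0,0,1,0.99,-0.94,0,0,0,0,1,0.99,-0.94,0,0,0,0,1,0.99,-0.94,0,0,0,0,1]'

```text
t: 25.6
eef_pos: [0.4755, 0.2218, 0.2914]
tool_rot: [-0.001, 0.827, 0.562, 0.001]
contact_force: [-0.3, 0.6, -1.5]
gripper_width: 0.154
grasp_force: 59.0
```

servo_tool --motion '[0.99,-0.94,0,0,0,0,1,0.99,-0.94,0,0,0,0,1,0.97,-0.94,0,0,0,0,1,0,0,1,0,0,0,1,0,0,1,0,0,0,1]'

```text
t: 26.22
eef_pos: [0.4452, 0.2974, 0.2511]
tool_rot: [-0.001, 0.827, 0.562, 0.001]
contact_force: [-0.3, 0.2, -1.1]
gripper_width: 0.15
grasp_force: 59.1
```

servo_tool --motion '[0,0,1,0,0,0,1,0,0,1,0,0,0,1,0,0,1,0,0,0,1,0,0,1,0,0,0,1,0,0,0.8,0,0,0,1]'

```text
t: 26.85
eef_pos: [0.4454, 0.297, 0.1546]
tool_rot: [-0.001, 0.828, 0.561, 0.001]
contact_force: [0.8, 0.5, -1.5]
gripper_width: 0.148
grasp_force: 59.1
```

```bash
python3 - <<'E'
from h import *
o,p,R=pose();c=p+R.apply([.0028,0,.1015]);print(p,"carrier",c,R.inv().apply(np.r_[.4454,.3001,.004]-c)/.02,o["contact_force"],"tool z",R.as_matrix()[:,2])
s=bot.read_camera("side");t=bot.read_camera("top")
a=lambda im,u,v:cv2.resize(im[v:v+90,u:u+90,::-1],None,fx=4.4,fy=4.4,interpolation=cv2.INTER_CUBIC)
cv2.imwrite("pics/place.png",np.hstack([a(s,185,195),a(t,155,250)]))
E
```

```text
[0.4454 0.297  0.1546] carrier [0.4465 0.2998 0.0531] [-0.0077 -0.0556  2.4541] [ 0.7603  0.5091 -1.4707] tool z [ 0.0003  0.0016 -1.    ]
```

View pics/place.png

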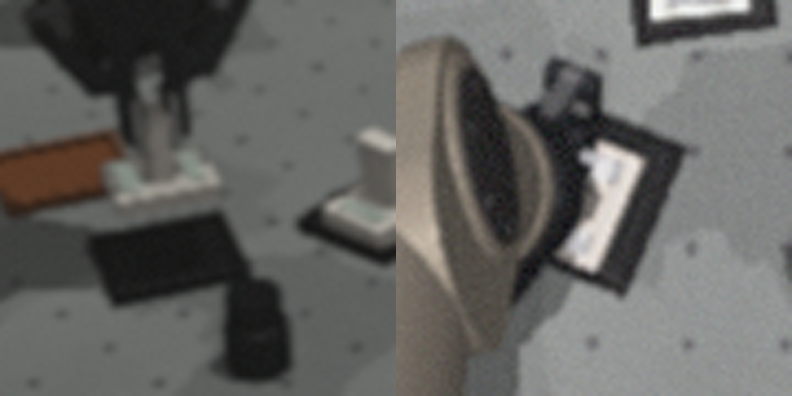

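The crops show the carrier level and square above the black tray at top px (199,294), with its edges parallel to the tray's. I'm lowering it.

servo_tool --motion '[0,-0.05,0.9,0,0,0,1,0,0,0.8,0,0,0,1,0,0,0.5,0,0,0,1,0,0,0.15,0,0,0,1,0,0,0,0,0,0,1]'

```text
t: 27.58
eef_pos: [0.4447, 0.2972, 0.1081]
tool_rot: [-0.0, 0.828, 0.561, 0.001]
contact_force: [0.1, 0.1, -2.5]
gripper_width: 0.15
grasp_force: 59.1
```

servo_tool --motion '[0,0,0.08,0,0,0,1,0,0,0,0,0,0,1]'

```text
t: 27.82
eef_pos: [0.4446, 0.2974, 0.1068]
tool_rot: [-0.001, 0.828, 0.561, 0.001]
contact_force: [-0.3, 0.5, -2.7]
gripper_width: 0.151
grasp_force: 59.1
```

servo_tool --motion '[0,0,0.07,0,0,0,1,0,0,0,0,0,0,1]'

```text
t: 28.08
eef_pos: [0.4447, 0.2974, 0.1061]
tool_rot: [-0.001, 0.828, 0.561, 0.001]
contact_force: [-2.8, -1.8, 8.5]
gripper_width: 0.151
grasp_force: 60.4
```

servo_tool --motion '[0,0,0.07,0,0,0,1,0,0,0,0,0,0,1]'

```text
t: 28.32
eef_pos: [0.4448, 0.2973, 0.106]
tool_rot: [-0.002, 0.828, 0.561, 0.001]
contact_force: [-8.1, -3.5, 27.1]
gripper_width: 0.152
grasp_force: 63.2
```

Contact at z = 0.106 m, as expected for the tray floor. I'm releasing and retreating upward.

servo_tool --motion '[0,0,-0.1,0,0,0,1,0,0,0,0,0,0,0.6,0,0,0,0,0,0,0.4,0,0,0,0,0,0,0.4,0,0,-0.3,0,0,0,0.4]'

```text
t: 28.95
eef_pos: [0.4443, 0.297, 0.1116]
tool_rot: [-0.0, 0.828, 0.561, 0.0]
contact_force: [-0.0, -0.4, -0.1]
gripper_width: 0.602
grasp_force: 0.0
```

servo_tool --motion '[0,0,-0.8,0,0,0,0.4,0,0,-1,0,0,0,0.4,0,0,-1,0,0,0,0.4,0,0,-1,0,0,0,0.4,0,0,-1,0,0,0,0.4]'

```text
t: 29.58
eef_pos: [0.4447, 0.2971, 0.2099]
tool_rot: [-0.001, 0.828, 0.561, 0.001]
contact_force: [-0.1, 0.5, -0.4]
gripper_width: 0.6
grasp_force: 0.0
```

servo_tool --motion '[0,0,-1,0,0,0,0.4,0,0,-1,0,0,0,0.4,-1,0,-0.5,0,0,0,0.4,-1,0,0,0,0,0,0.4,-1,0,0,0,0,0,0.4]'

```text
t: 30.2
eef_pos: [0.4216, 0.24, 0.2578]
tool_rot: [-0.001, 0.828, 0.561, 0.001]
contact_force: [-0.4, -1.2, -0.0]
gripper_width: 0.6
grasp_force: 0.0
```

```bash
python3 - <<'E'
from h import *
o,p,R=pose();print(p,o["contact_force"],o["joint_vel"].round(3))
s=bot.read_camera("side")[:,:,::-1];t=bot.read_camera("top")[:,:,::-1]
cv2.imwrite("pics/end_t.png",t)
# measure the carrier plate bright blob in the tray, numerically
for n,im,(u,v,w,h) in(("top",t,(165,262,70,65)),):
    a=cv2.GaussianBlur(im[v:v+h,u:u+w].copy(),(3,3),0);m=(a.min(2)>140).astype(np.uint8)
    c=max(cv2.findContours(m,0,1)[0],key=cv2.contourArea);r=cv2.minAreaRect(c);b=cv2.boxPoints(r)+[u,v]
    W=np.array([ray("top",k,.016) for k in b]);e=np.diff(W,axis=0);print(W.mean(0),np.linalg.norm(e,axis=1),np.arctan2(e[:,1],e[:,0]))
a=lambda im,u,v,f,w,h:cv2.resize(im[v:v+h,u:u+w],None,fx=f,fy=f,interpolation=cv2.INTER_CUBIC)
cv2.imwrite("pics/end.png",np.hstack([a(t,160,190,4,200,140)]))
E
```

```text
[0.4216 0.24   0.2578] [-0.3902 -1.226  -0.0249] [-0.021 -0.243  0.114  0.282  0.181 -0.101  0.035]
[0.4459 0.2501 0.016 ] [0.0639 0.1447 0.0632] [-1.5609 -3.1152  1.5809]
```

View pics/end.png

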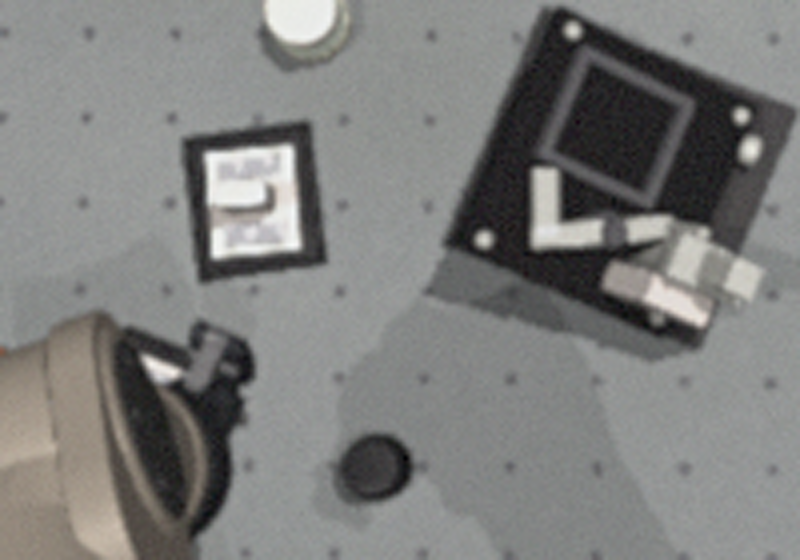

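The top crop shows the pocket empty, the wedge standing in the gap and the catch open. The spare is undisturbed at px (223,240). The arm hides the tray, so I'm moving it aside to check the carrier numerically.

servo_tool --motion '[-0.64,0.95,-0.5,0,0,0,0.4,-0.64,0.95,-0.5,0,0,0,0.4,-0.64,0.95,-0.5,0,0,0,0.4,-0.64,0.95,0,0,0,0,0.4,-0.64,0.95,0,0,0,0,0.4]'

```text
t: 30.92
eef_pos: [0.4883, 0.1453, 0.2883]
tool_rot: [0.0, 0.828, 0.561, 0.001]
contact_force: [0.3, 1.0, -0.0]
gripper_width: 0.601
grasp_force: 0.0
```

servo_tool --motion '[-0.64,0.95,0,0,0,0,0.4,-0.64,0.95,0,0,0,0,0.4,-0.64,0.95,0,0,0,0,0.4,-0.64,0.95,0,0,0,0,0.4,0,0,0,0,0,0,0.4]'

```text
t: 31.55
eef_pos: [0.5398, 0.0683, 0.2881]
tool_rot: [0.001, 0.829, 0.559, 0.001]
contact_force: [-0.6, 1.0, 0.0]
gripper_width: 0.6
grasp_force: 0.0
```

```bash
python3 - <<'E'
from h import *
t=bot.read_camera("top")[:,:,::-1]
u,v,w,h=165,262,70,65
a=cv2.GaussianBlur(t[v:v+h,u:u+w].copy(),(3,3),0)
mask=np.zeros((h,w),np.uint8);c4=np.array([ray("top",(0,0),0)]) 
T=np.array([[192.5,272.5],[220,283.75],[206.9,316.25],[178.1,302.5]])-[u,v];T=T.mean(0)+(T-T.mean(0))*.9
cv2.fillPoly(mask,[T.astype(np.int32)],1);print("means",a[mask>0].mean(0))
m=((a.min(2)>100)&(mask>0)).astype(np.uint8)
c=cv2.convexHull(np.vstack([k for k in cv2.findContours(m,0,1)[0] if cv2.contourArea(k)>20]));r=cv2.minAreaRect(c);b=cv2.boxPoints(r)+[u,v]
W=np.array([ray("top",k,.016) for k in b]);e=np.diff(W,axis=0);print(W.mean(0),np.linalg.norm(e,axis=1),np.arctan2(e[:,1],e[:,0]))
o=bot.get_obs();print(o["eef_pos"],o["contact_force"])
s=bot.read_camera("side")
for c in("top","side"): print(c,[(np.round(d["uv"],1),round(d["p"],2)) for d in bot.boxes_of(c,"carrier")][:3],proj(c,[[.4454,.3001,.01]]))
E
```

```text
means [163.0912 164.0534 165.2336]
[0.4445 0.2977 0.016 ] [0.0646 0.0548 0.0645] [-0.3752 -1.9616  2.7624]
[0.5391 0.0697 0.2878] [-0.4914 -0.0733  0.8007]
top [] [[198.5622 293.8446]]
side [(array([219.9, 249.2]), 0.8), (array([312.3, 235. ]), 0.35), (array([424.6, 310.6]), 0.25)] [[223.6149 251.3843]]
```

The carrier plate measures centred within about 3 mm of the tray centre and parallel to it, which fits lying flat inside the walls. I'm handing in.

```bash
python3 -c "
from station import bot
print(bot.hand_in())"
```

```text
the job is handed in; nothing more can be done
None
```

The job is handed in, with no verdict returned: the wedge is fully down and holding the catch open, the carrier measures within about 3 mm of the empty tray's centre, and I saw nothing else on the bench disturbed.

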